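# Clean and refill the pantry can lane

### The job

Get the can lane ready and refill it: first put the orange carton that stands before its mouth into the grey tub, then, with no tin in the lane yet, press the cleaner canister's cap all the way down for a moment and let it come back up. After that push all the red tins, one after another, upright and in single file, fully into the lane, and finally swing the yellow gate shut; leave the two glass jars standing where they are.

Things in the scene. Friction and masses are not known exactly. Their poses are not given: they have to be found in the camera images.
- lane: blue plastic can lane fixed on the counter; origin on the counter at the centre of its open mouth; own x runs from the mouth into the lane, z up. Side rails 42 mm high, 5 mm thick, 72 mm apart inside (own y = +-36 mm), 316 mm from mouth to end wall. Four 10 mm wide hoops cross over at x = 60, 130, 200, 270 mm (underside 63, top 68 mm high): tins only go in through the mouth.
- lane_mouth (a point): centre of the lane's mouth, on the counter (same point as the lane's origin). The first 55 mm of the lane is open above. Five tins in a row fill 300 of its 316 mm; fewer may stop anywhere inside.
- gate (a joint): yellow gate of the lane's mouth on an upright pin at x = -5, y = -40 mm of the lane's frame: 76 mm wide, 6 mm thick, 2 to 46 mm above the counter. Radians: 0 shut across the mouth, 1.57 pointing straight out (lane's -x); starts open at 1.6 to 1.9 (limit 2.0). Swings with light friction, stays where left; shut it by pushing its outer face.
- gate_tip (a point): top of the gate's free edge, 76 mm from the hinge pin, 46 mm above the counter.
- canister: green shelf-cleaner canister with a white band, clamped upright to the counter on an 85 mm square dark foot: 60 mm in diameter, shoulder at 125 mm, neck to 150 mm; cap above. Origin on the counter under its axis. The red spout points along its own +x, towards the lane.
- cap (a joint): white sprung nozzle cap on the canister, 36 mm in diameter: metres pressed down, 0 up, 0.010 fully down. Starts to move at 2.5 N, fully down at 7.5 N; springs back by itself.
- cap_top (a point): centre of the cap's flat top, 184 mm above the counter when up; moves with the cap.
- tub: open grey plastic tub fixed on the counter, 120 mm (own x) by 110 mm (own y), 60 mm high, walls 4 mm, floor about 4 mm. Origin at the centre of its underside.
- carton: empty orange cardboard carton with cardboard-coloured ends and a white patch, standing just outside the lane's mouth: 45 mm (own x) by 65 mm (own y) by 110 mm tall, about 60 g. Origin at the centre of its underside. Rigid.
- tin1: red-and-white tin standing on the counter, 60 mm in diameter, 54 mm tall, 150 to 310 g, origin at the centre of its underside, z up. Some of the five tins may be absent; all look alike.
- tin2: red-and-white tin standing on the counter, 60 mm in diameter, 54 mm tall, 150 to 310 g, origin at the centre of its underside, z up. Some of the five tins may be absent; all look alike.
- tin3: red-and-white tin standing on the counter, 60 mm in diameter, 54 mm tall, 150 to 310 g, origin at the centre of its underside, z up. Some of the five tins may be absent; all look alike.
- tin4: red-and-white tin standing on the counter, 60 mm in diameter, 54 mm tall, 150 to 310 g, origin at the centre of its underside, z up. Some of the five tins may be absent; all look alike.
- tin5: red-and-white tin standing on the counter, 60 mm in diameter, 54 mm tall, 150 to 310 g, origin at the centre of its underside, z up. Some of the five tins may be absent; all look alike.
- jar_green: green glass jar with a brass lid standing among the tins, 50 mm in diameter, 82 mm tall, origin at the centre of its underside; not to be moved.
- jar_amber: amber glass jar with a black lid standing among the tins, 50 mm in diameter, 82 mm tall, origin at the centre of its underside; not to be moved.

How it is judged:
By the outcome, as a careful person would: the job done as asked, in the order asked, and still so for the second after the job is handed in, with the robot touching nothing.
Of tin1, tin2, tin3, tin4, tin5 only 3 to 5 are there at a start; the rules pass over those that are not, and their reading is None.
At some moment in a run one of tin1, tin2, tin3, tin4, tin5 may be knocked a few centimetres aside while the robot is not near it.
It also fails if it takes over 210 s, if anything falls off the work surface, if the arm or the gripper's body presses on something with over 40 N, if the wrist force passes 120 N, or if a joint passes its speed limit or range.

### The arm

A 6-joint arm with a two-finger parallel gripper is mounted at the origin on the work surface. World frame = base frame: x ahead of the robot, y to its left, z up, the work surface at z = 0. Lengths are in mm, angles in rad, forces in N, time in s.
With the tool pointing down it reaches from about 300 to 775 mm from the base axis. Payload 14.6 kg.
Tool frame: the origin (TCP) lies at the very end of the fingers, on their centre line; the grasp point (between the pads) lies r.grip_depth behind it (r.grip_depth is the distance from the TCP to the grasp point, in mm); z points along the fingers, y is the direction in which the jaws open and shut (so a half turn about z gives the same grasp; the last joint's range is limited). The gripper opens to 85 mm and grips with 20 to 120 N. Pads are 22 mm wide; open, the fingers measure 114 mm over their backs; the gripper's body (76 mm by 85 mm) begins 54 mm behind the grasp point. The pads swing forward as they close: fully open they stand 13 mm farther back than shut.
Start: joints at [-1.169, 0.3, 1.521, -0, 1.321, -0.067], TCP at [248.491, -490.654, 231.281] pointing down, gripper open.
Joint ranges: [-3.03, 3.03], [-0.79, 2.21], [0.23, 2.52], [-1.04, 4.18], [0, 3.07], [-2.55, 2.55]. Speed limits (rad/s): [2.22, 2.22, 2.57, 3.14, 3.14, 3.14].

### API

Orientations are given as a rotation vector (axis times angle).
In Python, from cell import r, eyes gives the robot as it stands.
- The arm moves only by the tool send_rows, never from a script. Its argument "moves" is one flat list of numbers, 6 for each row, row after row: the shift along the tool's x, y, z in mm, then the turn, a rotation vector about the tool's x, y, z in rad. A call has 1 to 12 rows; each row is the pose to reach, as a shift and turn from the pose commanded when the call began, along the tool's axes at that moment; what a row does not reach only later rows make up. A row lasts 1/12 s, in which the tool goes at most 41.7 mm and 7.16 degrees, less where a joint would pass 70% of its speed; a pose out of reach is approached as far as the arm can. A call with a gripper value outside its range is refused whole. "gripper" is the opening, from -1 (shut) to 1 (fully open), so that 0 is half open, set as the call begins (left out, the last holds). The fingers move at their own pace and stop on an object; the grip force is fixed at half the most. Time passes only in rows, so rows that repeat a pose let the fingers close. It gives the time, the measured TCP pose, the force and the opening at its end, in the units of the state.
- r.get_obs(): the state, without advancing time (a new reading comes with each control period).
- eyes.read_camera(name): name is "scene" or "top"; returns (picture, depth): 400x640x3 uint8, blue, green, red; 400x640 float32, mm along the optical axis (not along the pixel's ray), 0 where there is no reading.
- eyes.calibration(name): a dict with "vertical_fov" (degrees; the focal length in pixels is half the picture's height over the tangent of half this angle, whatever the lens; pixels are square), "cx", "cy" (the principal point, pixels), "R" (3x3) and "t" (3): a world point X has camera coordinates R X + t. Camera axes: x right, y down, z forward; pixel columns grow to the right and rows downward; lengths in mm; the calibration is good to about 2 mm. A picture is of the moment at which its call begins. calibration takes no time and is no camera call.
- r.sign_off(): hands the job in, once; it reports no verdict.
The state is a dict: "t": time; "qpos": joint angles; "joint_velocities": joint speeds; "joint_torque": joint torques, N m; "tool_pos": TCP position; "ee_rot": TCP orientation; "force": force on the tool from outside, world axes, zero at the start; "ft_torque": the same for the moment, N m; "finger_gap": finger opening in mm.
Only numpy, scipy, OpenCV 4.12 (cv2) and the standard library are available. Lean on these libraries where they do the work, as an engineer would, in place of code of your own. Each camera call takes 0.05 s, during which the arm holds its last target. There are 200 camera calls.

## Working session

There is one attempt and no reset: what is moved stays moved. The work goes in short steps, Python scripts to look and compute and a tool call to move; the robot and the scene stay as the last step left them, time stands still between calls to the robot, and variables do not carry over. Pictures are saved under pics/ and viewed, about 12 in all and at most 16, crops included, and the job is handed in when it is done.

Besides the shell and the picture viewer there is one more tool, called after "Emit:" as a command line: name --argument value ..., lists and objects as JSON in quotes. send_rows: Moves the arm, as the interface text tells. Its arguments: {"type":"object","properties":{"moves":{"type":"array","items":{"type":"number"}},"gripper":{"type":"number"}},"required":["moves"]}

```bash
ls; mkdir -p pics; cat > h.py <<'E'
import numpy as np,cv2
from cell import r,eyes
def cam(n):
    im,d=eyes.read_camera(n);c=eyes.calibration(n);return im,d,c
def world(c,d):
    h,w=d.shape;f=h/2/np.tan(np.radians(c["vertical_fov"])/2)
    v,u=np.mgrid[:h,:w];P=np.stack([(u-c["cx"])/f*d,(v-c["cy"])/f*d,d],-1)
    return (P-np.array(c["t"]).ravel())@np.array(c["R"])
E
python3 - <<'E'
from h import *
for n in("top","scene"):
    im,d,c=cam(n);cv2.imwrite(f"pics/{n}0.png",im);W=world(c,d);np.savez(f"{n}0.npz",im=im,d=d,W=W)
    print(n,c,W[200,320])
o=r.get_obs();print(o,r.grip_depth)
E
```

```text
pics
top {'vertical_fov': 57.79191532779002, 'cx': 320.89620313144894, 'cy': 196.75439008983048, 'R': array([[ 0.00658621, -0.99996014, -0.00602862],
       [-0.98835202, -0.00559287, -0.15208222],
       [ 0.15204244,  0.00696004, -0.98834946]]), 't': array([ -34.08091949,  565.60361498, 1052.08007559])} [562.54691319 -27.53874238  -2.96350463]
scene {'vertical_fov': 49.594705560369, 'cx': 321.1435190066702, 'cy': 192.29643847804226, 'R': array([[ 0.71507381,  0.69872042, -0.02142935],
       [ 0.38850603, -0.42271004, -0.81876693],
       [-0.58114758,  0.57715336, -0.57372597]]), 't': array([-378.00535585, -106.60561335, 1586.07287915])} [449.33871316  76.42418035  13.97169205]
{'t': 0.1, 'qpos': array([-1.16859637e+00,  3.00406423e-01,  1.52153183e+00, -1.53982492e-05,
        1.32072080e+00, -6.66021911e-02]), 'joint_velocities': array([ 1.94879361e-05, -1.50835936e-03, -1.53643583e-03,  2.20241859e-04,
        1.54122058e-03, -3.85415298e-04]), 'joint_torque': array([ 2.22788673e-03, -5.44370914e+01, -3.62371194e+01, -3.76968319e-05,
        2.97159510e-03,  3.79354361e-07]), 'tool_pos': array([ 248.40671714, -490.46141017,  230.77763391]), 'ee_rot': array([-3.05465983e+00, -7.29430021e-01,  3.02763017e-04]), 'force': array([-0.9705836 , -0.75939714, -0.25266661]), 'ft_torque': array([-0.01446794, -0.03619287, -0.00454576]), 'finger_gap': 85.11321933288458} 18.700000000000003
```

View pics/top0.png

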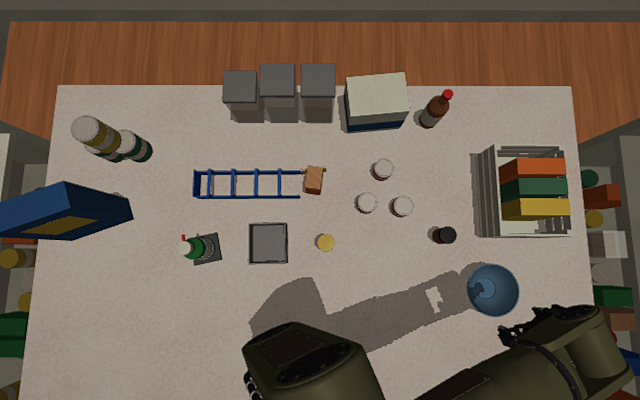

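View pics/scene0.png

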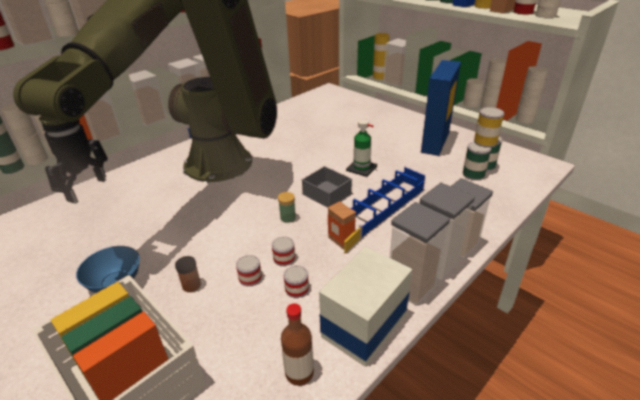

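Top view: carton at (314,180), lane with its mouth near (300,184) running left to (195,184), tub (268,243), canister (205,247), tins at (383,169), (366,203), (402,206), and jars at (326,242) and (445,235). The scene view agrees, with three tins.

```bash
python3 - <<'E'
from h import *
for n in("top","scene"):
    z=np.load(n+"0.npz");W=z["W"];im=z["im"].astype(int);ok=z["d"]>0
    hsv=cv2.cvtColor(z["im"],cv2.COLOR_BGR2HSV)
    X,Y,Z=W[...,0],W[...,1],W[...,2]
    reg=ok&(X>300)&(X<850)&(Y>-420)&(Y<420)
    # counter level
    fl=reg&(abs(Z)<12);print(n,"floor",np.median(Z[fl]))
    def rep(name,m,zt=4):
        nn,l,s,ce=cv2.connectedComponentsWithStats(m.astype(np.uint8))
        for i in range(1,nn):
            if s[i,4]<25: continue
            p=W[l==i];t=np.percentile(p[:,2],97);q=p[p[:,2]>t-zt]
            r_=cv2.minAreaRect(q[:,:2].astype(np.float32))
            print(name,ce[i].round(),s[i,4],"ztop",t.round(1),"rect",[np.round(a,1) for a in r_])
    if n=="top":
        rep("obj",reg&(Z>25)&(Z<230)&(X<780))
    H,S,V=hsv[...,0],hsv[...,1],hsv[...,2]
    rep("blue",reg&(H>105)&(H<130)&(S>150)&(Z>30)&(Z<80)&(X<780),8)
    rep("yellow",reg&(H>20)&(H<32)&(S>130)&(Z>5)&(Z<100),50)
    rep("orange",reg&(H>5)&(H<18)&(S>120)&(Z>60)&(Z<125),5)
    rep("cap",reg&(Z>170)&(Z<200)&(X<600)&(S<80)&(Y>100))
    if n=="scene":
        rep("tin",reg&(Z>47)&(Z<62)&(S<60)&(Y<0))
        rep("tub",reg&(Z>52)&(Z<66)&(Y>0)&(Y<200)&(X<560)&(S<60))
E
```

```text
top floor -0.02421263977097058
obj [382. 168.] 341 ztop 57.9 rect [array([ 656.1, -217.9]), array([56.3, 54.5]), np.float64(0.3)]
obj [262. 181.] 1504 ztop 111.7 rect [array([613.2,  -8.6]), array([44.7, 64.9]), np.float64(81.9)]
obj [366. 202.] 343 ztop 58.4 rect [array([ 549. , -168.2]), array([54.2, 53.6]), np.float64(1.3)]
obj [402. 206.] 359 ztop 57.8 rect [array([ 540.6, -274.5]), array([54.3, 54.5]), np.float64(0.3)]
obj [266. 242.] 397 ztop 62.8 rect [array([427.2, 127.5]), array([119.6, 109. ]), np.float64(1.5)]
obj [445. 235.] 323 ztop 85.6 rect [array([ 454. , -391.9]), array([45.6, 46.4]), np.float64(0.4)]
obj [195. 248.] 674 ztop 185.5 rect [array([413.4, 321.4]), array([34.4, 40.6]), np.float64(64.0)]
obj [325. 242.] 232 ztop 85.6 rect [array([427.7, -43.5]), array([42.6, 45.7]), np.float64(0.4)]
blue [238. 182.] 648 ztop 70.6 rect [array([606.1, 200.6]), array([ 79.4, 219.9]), np.float64(0.8)]
yellow [325. 243.] 207 ztop 85.6 rect [array([427.7, -44.9]), array([42.7, 43.1]), np.float64(0.4)]
orange [433. 112.] 95 ztop 124.8 rect [array([ 808.2, -363.7]), array([52.7, 1
[... 463 characters left out ...]
ange [341. 217.] 587 ztop 112.1 rect [array([615.2, -10.7]), array([43.7, 66. ]), np.float64(84.0)]
orange [290. 351.] 126 ztop 124.5 rect [array([ 834.7, -397.1]), array([32.1,  6.1]), np.float64(13.5)]
cap [363. 123.] 76 ztop 186.0 rect [array([411.9, 323.2]), array([34.6, 34.3]), np.float64(77.7)]
tin [283. 244.] 276 ztop 56.8 rect [array([ 554. , -167.7]), array([57.3, 54.9]), np.float64(60.4)]
tin [248. 263.] 322 ztop 57.0 rect [array([ 542.4, -275.6]), array([55.3, 58.6]), np.float64(37.7)]
tin [295. 274.] 349 ztop 57.2 rect [array([ 656.8, -219.1]), array([54.9, 58.1]), np.float64(52.4)]
tub [327. 180.] 279 ztop 61.8 rect [array([430.9, 127.5]), array([124.4, 113.3]), np.float64(0.3)]
```

```bash
python3 - <<'E'
import cv2,numpy as np
im=cv2.imread("pics/top0.png")
a=cv2.resize(im[140:270,170:340],None,fx=4.5,fy=4.5,interpolation=cv2.INTER_CUBIC)
cv2.imwrite("pics/top0c.png",a)
E
```

```text
(no output)
```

View pics/top0c.png

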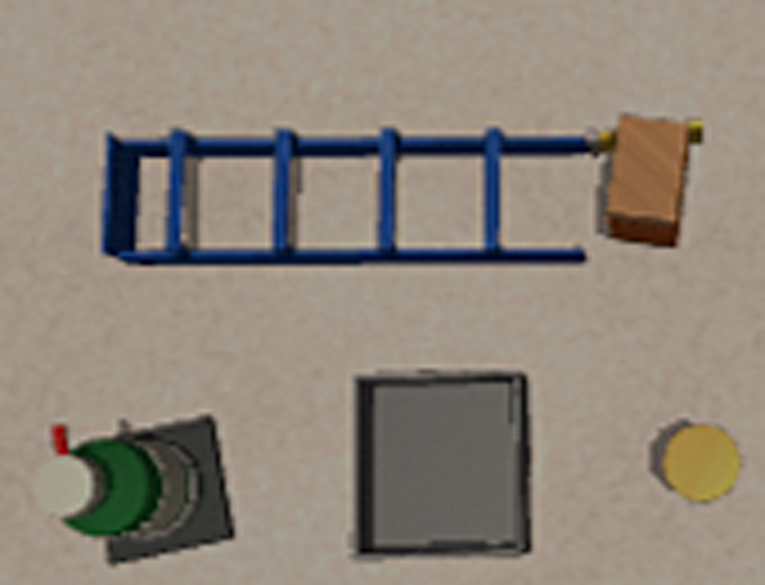

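Crop: the lane runs along world +y with the gate hinge on its far (+x) side, and the gate is folded out behind the carton (yellow at crop (605,140) and (697,130)). Now fitting the lane and computing the first move.

```bash
cat >> h.py <<'E'
from scipy.spatial.transform import Rotation as Rn
def go(x,y,z,a):
    "shift/turn in tool axes to reach x,y,z with tool down, tool-y at angle a deg"
    o=r.get_obs();R0=Rn.from_rotvec(o["ee_rot"]);a=np.radians(a)
    ty=np.array([np.cos(a),np.sin(a),0]);tz=np.array([0,0,-1.]);T=Rn.from_matrix(np.stack([np.cross(ty,tz),ty,tz],1))
    s=R0.inv().apply(np.array([x,y,z])-o["tool_pos"]);w=(R0.inv()*T).as_rotvec()
    print("shift",s.round(1),"turn",w.round(3),"rows",max(np.linalg.norm(s)/41.7,np.degrees(np.linalg.norm(w))/7.16).round(1))
E
python3 - <<'E'
from h import *
go(613,-9,170,-97)
for n in("top","scene"):
    z=np.load(n+"0.npz");W=z["W"];hsv=cv2.cvtColor(z["im"],cv2.COLOR_BGR2HSV);X,Y,Z=W[...,0],W[...,1],W[...,2]
    b=(z["d"]>0)&(hsv[...,0]>105)&(hsv[...,0]<130)&(hsv[...,1]>130)&(Y>-40)&(Y<360)&(X>540)&(X<680)&(Z>5)&(Z<75)
    for s in (-1,1):
        p=W[b&((X-608)*s>25)&(Z<50)&(Z>34)];k=np.polyfit(p[:,1],p[:,0],1)
        print(n,s,len(p),"x=",k,"at y=15",np.polyval(k,15),"y range",np.percentile(p[:,1],[0,1,50,99,100]).round(1))
    hp=W[b&(abs(X-608)<25)&(Z>58)];print("hoop ys",np.histogram(hp[:,1],bins=np.arange(0,360,5)))
    print(np.percentile(W[b&(abs(X-608)<25)&(Z<50)][:,1],[5,50,95]))
E
```

```text
shift [ 542.8 -264.7   61.1] turn [-0.001  0.     0.591] rows 14.6
top -1 118 x= [7.34605103e-03 5.66430940e+02] at y=15 566.5411304300366 y range [ 38.8  42.5 216.6 352.7 352.8]
top 1 111 x= [-1.43761637e-02  6.46865092e+02] at y=15 646.6494499059727 y range [ 37.1  40.1 218.1 352.2 353.2]
hoop ys (array([ 0,  0,  0,  0,  0,  0,  0,  0,  0,  0,  0,  0,  0,  0,  0,  0,  0,
        0, 32, 17,  0,  0,  0,  0,  0,  0,  0,  0,  0,  0,  0,  0, 20, 16,
        0,  0,  0,  0,  0,  0,  0,  0,  0,  0,  0,  2, 29, 14,  0,  0,  0,
        0,  0,  0,  0,  0,  0,  0,  0,  0, 27, 15,  1,  0,  0,  0,  0,  0,
        0,  0,  8]), array([  0,   5,  10,  15,  20,  25,  30,  35,  40,  45,  50,  55,  60,
        65,  70,  75,  80,  85,  90,  95, 100, 105, 110, 115, 120, 125,
       130, 135, 140, 145, 150, 155, 160, 165, 170, 175, 180, 185, 190,
       195, 200, 205, 210, 215, 220, 225, 230, 235, 240, 245, 250, 255,
       260, 265, 270, 275, 280, 285, 290, 295, 300, 305, 310, 315, 320,
       325, 330, 335, 340, 345, 350, 355]))
[351.02477405 352.00507197 353.03254798]
scene -1 111 x= [-1.92306251e-03 
[... 272 characters left out ...]
,  0,  0,
        2, 18, 17,  1,  0,  0,  0,  0,  0,  0,  0,  0,  0,  0,  1, 15, 17,
        2,  0,  0,  0,  0,  0,  0,  0,  0,  0,  0,  4, 17, 10,  3,  0,  0,
        0,  0,  0,  0,  0,  0,  0,  0,  3, 23,  9,  4,  0,  0,  0,  0,  0,
        0,  0,  1]), array([  0,   5,  10,  15,  20,  25,  30,  35,  40,  45,  50,  55,  60,
        65,  70,  75,  80,  85,  90,  95, 100, 105, 110, 115, 120, 125,
       130, 135, 140, 145, 150, 155, 160, 165, 170, 175, 180, 185, 190,
       195, 200, 205, 210, 215, 220, 225, 230, 235, 240, 245, 250, 255,
       260, 265, 270, 275, 280, 285, 290, 295, 300, 305, 310, 315, 320,
       325, 330, 335, 340, 345, 350, 355]))
[349.51563559 353.34639041 356.04442081]
```

Emit:
send_rows --moves '[400, -195, 0, 0, 0, 0.591, 400, -195, 0, 0, 0, 0.591, 400, -195, 0, 0, 0, 0.591, 400, -195, 0, 0, 0, 0.591, 400, -195, 0, 0, 0, 0.591, 400, -195, 0, 0, 0, 0.591, 400, -195, 0, 0, 0, 0.591, 400, -195, 0, 0, 0, 0.591, 400, -195, 0, 0, 0, 0.591, 400, -195, 0, 0, 0, 0.591, 400, -195, 0, 0, 0, 0.591, 400, -195, 0, 0, 0, 0.591]' --gripper 1

```text
t: 1.1
tool_pos: [519.6, -131.3, 230.8]
ee_rot: [-3.135, 0.185, 0.0]
force: [-0.8, -0.9, -0.8]
finger_gap: 85.6
```

```bash
python3 -c "
from h import *
go(613.5,-9.5,68,-97)"
```

```text
shift [  79.  -131.8  163. ] turn [-0.001  0.     0.004] rows 5.4
```

Over the carton, then straight down and grip.

Emit:
send_rows --moves '[40, -66, 0, 0, 0, 0, 79, -132, 0, 0, 0, 0, 79, -132, 0, 0, 0, 0, 79, -132, 40, 0, 0, 0, 79, -132, 80, 0, 0, 0, 79, -132, 110, 0, 0, 0, 79, -132, 130, 0, 0, 0, 79, -132, 150, 0, 0, 0, 79, -132, 163, 0, 0, 0, 79, -132, 163, 0, 0, 0, 79, -132, 163, 0, 0, 0]'

```text
t: 2.02
tool_pos: [611.7, -14.8, 68.4]
ee_rot: [-3.136, 0.192, 0.001]
force: [0.6, 0.1, 0.9]
finger_gap: 85.3
```

Emit:
send_rows --moves '[0, 0, 0, 0, 0, 0, 0, 0, 0, 0, 0, 0, 0, 0, 0, 0, 0, 0, 0, 0, 0, 0, 0, 0, 0, 0, 0, 0, 0, 0, 0, 0, 0, 0, 0, 0, 0, 0, 0, 0, 0, 0, 0, 0, 0, 0, 0, 0]' --gripper -1

```text
t: 2.68
tool_pos: [611.7, -14.6, 68.3]
ee_rot: [3.136, -0.192, -0.0]
force: [-0.6, 0.6, -0.4]
finger_gap: 44.3
```

Emit:
send_rows --moves '[0, 0, -15, 0, 0, 0, 0, 0, -40, 0, 0, 0, 0, 0, -70, 0, 0, 0, 0, 0, -95, 0, 0, 0, 0, 0, -100, 0, 0, 0]'

```text
t: 3.1
tool_pos: [613.2, -14.7, 173.1]
ee_rot: [3.136, -0.192, 0.01]
force: [0.1, 0.3, 0.4]
finger_gap: 44.4
```

```bash
python3 -c "
from h import *
go(429,127.5,168,-92)
print(r.get_obs()['finger_gap'])"
```

```text
shift [-200.2 -118.7    3.8] turn [ 0.    -0.006 -0.087] rows 5.6
44.35823629053791
```

Emit:
send_rows --moves '[-30, -18, 0, 0, 0, -0.02, -65, -38, 0, 0, 0, -0.04, -100, -60, 0, 0, 0, -0.06, -135, -80, 0, 0, 0, -0.087, -170, -101, 0, 0, 0, -0.087, -190, -113, 0, 0, 0, -0.087, -199, -118, 0, 0, 0, -0.087, -199, -118, 0, 0, 0, -0.087, -199, -118, 0, 0, 0, -0.087, -199, -118, 0, 0, 0, -0.087]'

```text
t: 3.93
tool_pos: [429.5, 126.2, 168.2]
ee_rot: [3.141, -0.056, 0.0]
force: [0.0, -0.6, -0.4]
finger_gap: 44.6
```

```bash
python3 -c "
from h import *
go(429,127.5,74,-92)"
```

```text
shift [-0.6 -1.3 94.2] turn [ 0.    -0.    -0.001] rows 2.3
```

Emit:
send_rows --moves '[0, 0, 25, 0, 0, 0, 0, 0, 50, 0, 0, 0, 0, 0, 70, 0, 0, 0, 0, 0, 82, 0, 0, 0, 0, 0, 90, 0, 0, 0, 0, 0, 93, 0, 0, 0, 0, 0, 93, 0, 0, 0, 0, 0, 93, 0, 0, 0]'

```text
t: 4.6
tool_pos: [429.2, 126.7, 75.8]
ee_rot: [-3.141, 0.056, -0.001]
force: [-0.4, -0.4, -0.5]
finger_gap: 44.1
```

Emit:
send_rows --moves '[0, 0, 0, 0, 0, 0, 0, 0, 0, 0, 0, 0, 0, 0, 0, 0, 0, 0, 0, 0, 0, 0, 0, 0, 0, 0, 0, 0, 0, 0, 0, 0, 0, 0, 0, 0]' --gripper 1

```text
t: 5.1
tool_pos: [428.6, 126.8, 75.4]
ee_rot: [-3.141, 0.055, -0.0]
force: [0.5, -0.0, -0.6]
finger_gap: 85.6
```

Emit:
send_rows --moves '[0, 0, -25, 0, 0, 0, 0, 0, -60, 0, 0, 0, 0, 0, -100, 0, 0, 0, 0, 0, -140, 0, 0, 0, 0, 0, -145, 0, 0, 0, 0, 0, -145, 0, 0, 0, 0, 0, -145, 0, 0, 0]'

```text
t: 5.68
tool_pos: [428.3, 126.8, 219.6]
ee_rot: [3.141, -0.055, -0.001]
force: [-0.7, 0.9, -1.0]
finger_gap: 85.3
```

```bash
python3 - <<'E'
from h import *
go(411,322.5,220,-92)
im,d,c=cam("scene");cv2.imwrite("pics/s1.png",cv2.resize(im[90:320,180:460],None,fx=2.5,fy=2.5))
E
```

```text
shift [ -24.2 -195.    -0.4] turn [ 0.  0. -0.] rows 4.7
```

View pics/s1.png

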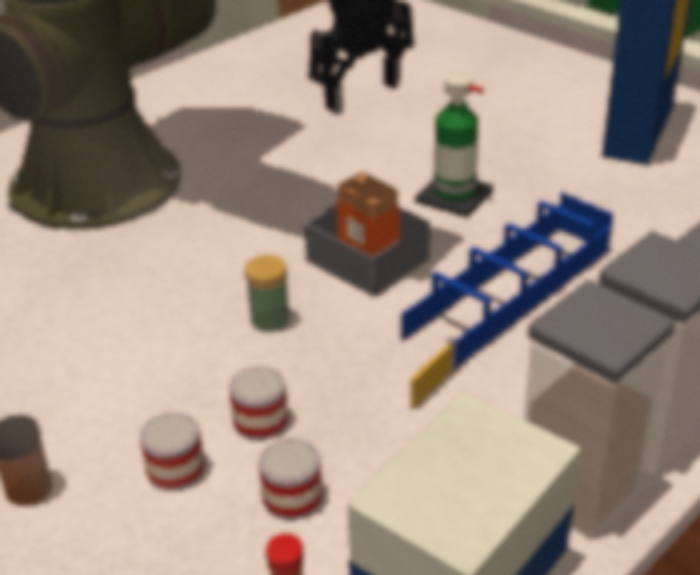

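The carton stands in the tub (crop (368,215)), the lane mouth is clear, the gate is open, and the tins and jars are unmoved. Next is the cap.

Emit:
send_rows --moves '[-4, -30, 0, 0, 0, 0, -9, -70, 0, 0, 0, 0, -14, -110, 0, 0, 0, 0, -18, -145, 0, 0, 0, 0, -22, -175, 0, 0, 0, 0, -24, -190, 0, 0, 0, 0, -24, -195, 0, 0, 0, 0, -24, -195, 0, 0, 0, 0, -24, -195, 10, 0, 0, 0, -24, -195, 20, 0, 0, 0, -24, -195, 30, 0, 0, 0, -24, -195, 30, 0, 0, 0]' --gripper -1

```text
t: 6.73
tool_pos: [410.9, 321.2, 187.5]
ee_rot: [3.139, -0.057, -0.005]
force: [-0.6, 0.3, -0.2]
finger_gap: 0.1
```

Emit:
send_rows --moves '[0, 0, 3, 0, 0, 0, 0, 0, 5, 0, 0, 0, 0, 0, 7, 0, 0, 0, 0, 0, 9, 0, 0, 0, 0, 0, 9, 0, 0, 0, 0, 0, 9, 0, 0, 0]'

```text
t: 7.23
tool_pos: [411.7, 322.5, 181.6]
ee_rot: [-3.141, 0.055, -0.001]
force: [0.2, -2.8, 3.7]
finger_gap: 0.2
```

Emit:
send_rows --moves '[0, 0, 3, 0, 0, 0, 0, 0, 5, 0, 0, 0, 0, 0, 7, 0, 0, 0, 0, 0, 8, 0, 0, 0, 0, 0, 9, 0, 0, 0, 0, 0, 9, 0, 0, 0, 0, 0, 9, 0, 0, 0]'

```text
t: 7.82
tool_pos: [411.9, 322.7, 173.9]
ee_rot: [-3.14, 0.055, -0.003]
force: [-4.4, -5.3, 19.6]
finger_gap: 0.1
```

Emit:
send_rows --moves '[0, 0, 1, 0, 0, 0, 0, 0, 2, 0, 0, 0, 0, 0, 2, 0, 0, 0, 0, 0, 2, 0, 0, 0, 0, 0, 2, 0, 0, 0]'

```text
t: 8.23
tool_pos: [412.1, 322.9, 173.6]
ee_rot: [-3.139, 0.055, -0.005]
force: [-10.4, -10.8, 37.8]
finger_gap: 0.1
```

Bottomed out (z 173.6, force well over 7.5 N). Release.

Emit:
send_rows --moves '[0, 0, -4, 0, 0, 0, 0, 0, -15, 0, 0, 0, 0, 0, -40, 0, 0, 0, 0, 0, -60, 0, 0, 0, 0, 0, -60, 0, 0, 0, 0, 0, -60, 0, 0, 0]'

```text
t: 8.73
tool_pos: [411.6, 322.8, 230.8]
ee_rot: [-3.14, 0.055, -0.001]
force: [0.5, -0.7, -0.1]
finger_gap: -0.0
```

```bash
cat >> h.py <<'E'
def blobs(n,save=None):
    im,d,c=cam(n);W=world(c,d);hsv=cv2.cvtColor(im,cv2.COLOR_BGR2HSV);X,Y,Z=W[...,0],W[...,1],W[...,2]
    if save: cv2.imwrite(save,im)
    m=(d>0)&(X>350)&(X<730)&(Y>-430)&(Y<345)&(Z>47)&(Z<62)&(hsv[...,1]<60)
    nn,l,s,ce=cv2.connectedComponentsWithStats(m.astype(np.uint8))
    for i in range(1,nn):
        if s[i,4]<100: continue
        q=W[l==i];b=cv2.minAreaRect(q[:,:2].astype(np.float32));print(n,ce[i].round(),s[i,4],np.round(b[0],1),np.round(b[1],1),q[:,2].max().round(1))
    return im,d,W
E
python3 - <<'E'
from h import *
blobs("scene");im,d,W=blobs("top")
m=(d>0)&(W[...,2]>170)&(W[...,2]<200)&(W[...,1]>280)&(W[...,1]<345)&(W[...,0]<430)&(W[...,0]>390)&(im.min(2)>100)
print("cap",m.sum(),np.median(W[m],0) if m.any() else None)
go(551.5,-168,130,-90)
E
```

```text
scene [327. 184.] 248 [429.3 128. ] [124.1 114.5] 61.6
scene [283. 244.] 278 [ 553.5 -167.3] [57.9 58.2] 58.4
scene [248. 263.] 324 [ 542.8 -274.8] [59.9 57. ] 58.1
scene [296. 274.] 353 [ 657.4 -218.9] [58.1 58.5] 58.4
top [383. 167.] 292 [ 655.9 -219.3] [56.6 58.1] 59.5
top [367. 202.] 307 [ 550.8 -167.2] [57.8 56.9] 60.2
top [403. 205.] 301 [ 539.5 -275.4] [54.  58.1] 59.1
top [268. 244.] 242 [427.3 127.8] [120.  109.2] 62.0
cap 6 [400.84598357 309.15874093 185.51172928]
shift [157.7 485.1  99.4] turn [ 0.001  0.001 -0.035] rows 12.5
```

Emit:
send_rows --moves '[11, 35, 0, 0, 0, -0.035, 24, 75, 0, 0, 0, -0.035, 38, 116, 0, 0, 0, -0.035, 51, 157, 0, 0, 0, -0.035, 64, 198, 0, 0, 0, -0.035, 77, 239, 0, 0, 0, -0.035, 91, 280, 0, 0, 0, -0.035, 104, 321, 0, 0, 0, -0.035, 117, 362, 0, 0, 0, -0.035, 130, 403, 0, 0, 0, -0.035, 143, 440, 0, 0, 0, -0.035, 150, 465, 0, 0, 0, -0.035]' --gripper 1

```text
t: 9.83
tool_pos: [545.0, -150.1, 228.9]
ee_rot: [-3.141, 0.002, 0.003]
force: [0.3, -0.1, 1.3]
finger_gap: 85.4
```

Emit:
send_rows --moves '[4, 10, 30, 0, 0, 0, 8, 20, 60, 0, 0, 0, 8, 20, 100, 0, 0, 0, 8, 20, 120, 0, 0, 0, 8, 20, 130, 0, 0, 0, 8, 20, 130, 0, 0, 0, 8, 20, 130, 0, 0, 0]'

```text
t: 10.42
tool_pos: [553.3, -167.4, 100.7]
ee_rot: [-3.142, 0.0, -0.0]
force: [0.0, -0.9, 1.0]
finger_gap: 85.4
```

```bash
python3 - <<'E'
from h import *
go(552,-167.5,14,-90)
E
```

```text
shift [-1.3  0.1 86.7] turn [-0. -0. -0.] rows 2.1
```

Emit:
send_rows --moves '[-1, 0, 25, 0, 0, 0, -1, 0, 50, 0, 0, 0, -1, 0, 70, 0, 0, 0, -1, 0, 80, 0, 0, 0, -1, 0, 86, 0, 0, 0, -1, 0, 86, 0, 0, 0]'

```text
t: 10.92
tool_pos: [552.3, -167.5, 14.7]
ee_rot: [3.141, -0.0, 0.001]
force: [-0.3, -0.2, -0.2]
finger_gap: 85.4
```

Emit:
send_rows --moves '[0, 0, 0, 0, 0, 0, 0, 0, 0, 0, 0, 0, 0, 0, 0, 0, 0, 0, 0, 0, 0, 0, 0, 0, 0, 0, 0, 0, 0, 0, 0, 0, 0, 0, 0, 0]' --gripper -1

```text
t: 11.42
tool_pos: [552.9, -167.8, 16.1]
ee_rot: [3.141, -0.0, 0.004]
force: [-0.5, 0.3, 6.7]
finger_gap: 58.9
```

Emit:
send_rows --moves '[0, 0, -20, 0, 0, 0, 0, 0, -50, 0, 0, 0, 0, 0, -80, 0, 0, 0, 7, -25, -85, 0, 0, 0, 17, -60, -85, 0, 0, 0, 27, -95, -85, 0, 0, 0, 37, -130, -85, 0, 0, 0, 47, -165, -85, 0, 0, 0, 55, -190, -85, 0, 0, 0, 57, -198, -85, 0, 0, 0, 57, -198, -85, 0, 0, 0, 57, -198, -85, 0, 0, 0]'

```text
t: 12.42
tool_pos: [608.9, 30.1, 99.6]
ee_rot: [3.141, 0.0, 0.0]
force: [0.2, 0.3, -2.0]
finger_gap: 58.8
```

```bash
python3 - <<'E'
from h import *
im,d,W=blobs("top","pics/t2.png")
X,Y,Z=W[...,0],W[...,1],W[...,2];hsv=cv2.cvtColor(im,cv2.COLOR_BGR2HSV)
b=(d>0)&(hsv[...,0]>105)&(hsv[...,0]<130)&(hsv[...,1]>130)&(Z<50)&(Z>34)&(Y>36)&(Y<90)&(X>540)&(X<680)
print("rails",[np.median(X[b&((X-608)*s>20)]) for s in(-1,1)])
g=(d>0)&(hsv[...,0]>20)&(hsv[...,0]<32)&(hsv[...,1]>130)&(Z>25)&(Z<60)&(X>600)&(X<720)&(Y<60)&(Y>-80)
p=W[g];print("gate",len(p));print(p[p[:,1].argsort()][::max(1,len(p)//10)].round(1))
go(609,31,14,-90)
E
```

```text
top [383. 167.] 292 [ 655.1 -218.9] [57.5 56. ] 61.2
top [403. 205.] 305 [ 539.6 -275.5] [57.4 54.6] 60.7
rails [np.float64(nan), np.float64(nan)]
gate 6
[[655.1 -42.7  29. ]
 [655.2 -42.6  41.9]
 [656.8 -42.5  48.4]
 [654.9 -39.6  29.5]
 [654.3 -39.5  45.4]
 [658.  -39.5  43.3]]
shift [ 0.2 -1.5 85.5] turn [ 0.     0.    -0.001] rows 2.1
  return _methods._mean(a, axis=axis, dtype=dtype,
  ret = ret.dtype.type(ret / rcount)
```

View pics/t2.png

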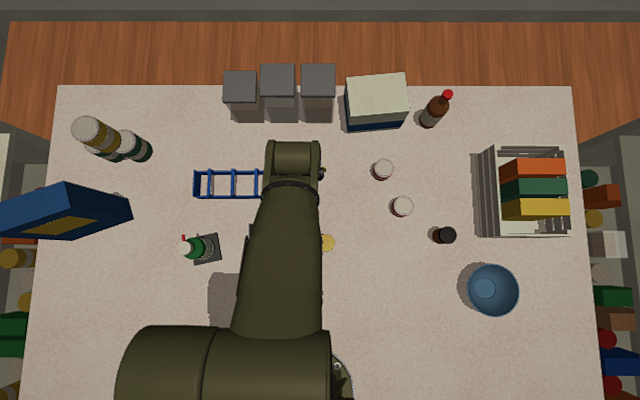

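The arm hides the mouth from above; the two remaining tins are at (383,167) and (403,205), and the gate tip is still open at world about (656,-42). Lowering while watching the force.

Emit:
send_rows --moves '[0, -1, 20, 0, 0, 0, 0, -1, 35, 0, 0, 0, 0, -1, 45, 0, 0, 0, 0, -1, 50, 0, 0, 0, 0, -1, 54, 0, 0, 0, 0, -1, 58, 0, 0, 0, 0, -1, 62, 0, 0, 0, 0, -1, 62, 0, 0, 0]'

```text
t: 13.13
tool_pos: [608.9, 31.4, 36.9]
ee_rot: [-3.142, 0.0, 0.001]
force: [-1.0, 0.7, -2.2]
finger_gap: 58.9
```

```bash
python3 - <<'E'
from h import *
im,d,c=cam("scene");cv2.imwrite("pics/s3.png",cv2.resize(im[140:260,290:450],None,fx=4.5,fy=4.5))
E
```

```text
(no output)
```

View pics/s3.png

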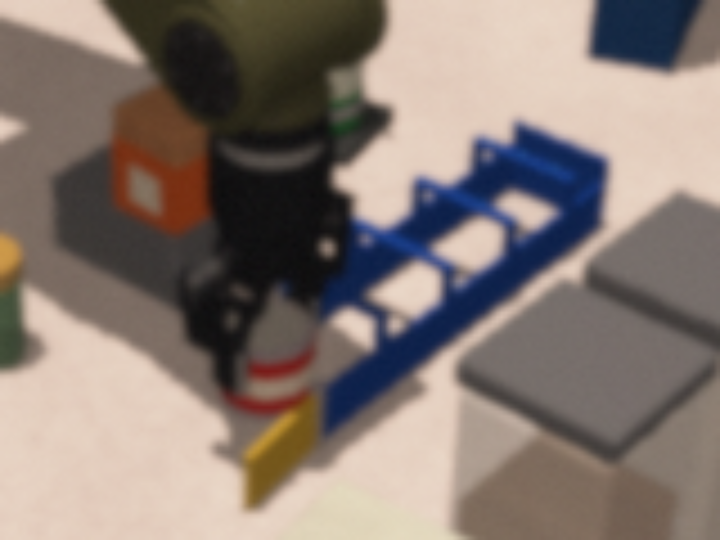

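The gripped tin's front is between the rails at the mouth (crop (280,370)), inside the gate, with no contact force. Lowering and releasing.

Emit:
send_rows --moves '[0, 0, 7, 0, 0, 0, 0, 0, 13, 0, 0, 0, 0, 0, 18, 0, 0, 0, 0, 0, 20, 0, 0, 0, 0, 0, 20, 0, 0, 0, 0, 0, 20, 0, 0, 0]'

```text
t: 13.68
tool_pos: [609.1, 31.5, 17.2]
ee_rot: [-3.142, 0.0, 0.0]
force: [-0.2, -0.1, -1.9]
finger_gap: 58.6
```

Emit:
send_rows --moves '[0, 0, 0, 0, 0, 0, 0, 0, 0, 0, 0, 0, 0, 0, 0, 0, 0, 0, 0, 0, 0, 0, 0, 0]' --gripper 0.7

```text
t: 14.02
tool_pos: [609.2, 31.5, 17.6]
ee_rot: [-3.142, 0.0, -0.001]
force: [0.2, -0.3, -0.7]
finger_gap: 72.6
```

Emit:
send_rows --moves '[0, 0, -25, 0, 0, 0, 0, 0, -60, 0, 0, 0, 0, 0, -80, 0, 0, 0, 0, 25, -80, 0, 0, 0, 0, 60, -80, 0, 0, 0, 0, 75, -80, 0, 0, 0, 0, 75, -80, 0, 0, 0, 0, 75, -80, 0, 0, 0]'

```text
t: 14.68
tool_pos: [609.0, -43.9, 97.2]
ee_rot: [-3.141, 0.003, 0.0]
force: [0.9, 0.2, -1.3]
finger_gap: 72.2
```

Emit:
send_rows --moves '[0, 0, 25, 0, 0, 0, 0, 0, 50, 0, 0, 0, 0, 0, 65, 0, 0, 0, 0, 0, 75, 0, 0, 0, 0, 0, 80, 0, 0, 0, 0, 0, 80, 0, 0, 0, 0, 0, 80, 0, 0, 0]' --gripper -1

```text
t: 15.27
tool_pos: [609.5, -43.1, 18.0]
ee_rot: [3.142, 0.0, 0.001]
force: [0.4, -0.1, 0.8]
finger_gap: 0.1
```

Emit:
send_rows --moves '[0, -8, 0, 0, 0, 0, 0, -16, 0, 0, 0, 0, 0, -23, 0, 0, 0, 0, 0, -29, 0, 0, 0, 0, 0, -35, 0, 0, 0, 0, 0, -42, 0, 0, 0, 0, 0, -50, 0, 0, 0, 0, 0, -58, 0, 0, 0, 0, 0, -66, 0, 0, 0, 0, 0, -73, 0, 0, 0, 0, 0, -78, 0, 0, 0, 0, 0, -80, 0, 0, 0]'

```text
schema error: expected a multiple of 6 numbers
```

Emit:
send_rows --moves '[0, 0, 0, 0, 0, 0, 0, 20, 0, 0, 0, 0, 0, 20, -30, 0, 0, 0, 0, 20, -60, 0, 0, 0, 0, 40, -85, 0, 0, 0, 0, 70, -90, 0, 0, 0, 0, 105, -90, 0, 0, 0, 0, 145, -90, 0, 0, 0, 0, 180, -90, 0, 0, 0, 0, 200, -90, 0, 0, 0, 0, 200, -90, 0, 0, 0, 0, 200, -90, 0, 0, 0]'

```text
t: 16.27
tool_pos: [608.9, -244.3, 108.0]
ee_rot: [3.141, -0.003, 0.002]
force: [-0.3, -0.1, 0.5]
finger_gap: -0.1
```

```bash
python3 - <<'E'
from h import *
im,d,W=blobs("top","pics/t4.png");blobs("scene")
cv2.imwrite("pics/t4c.png",cv2.resize(im[130:270,180:460],None,fx=2.8,fy=2.8))
go(656,-219,14,-90)
E
```

```text
top [380. 164.] 130 [ 662.8 -207.8] [32.6 55. ] 59.5
top [300. 183.] 300 [606.8  31. ] [58.  57.1] 59.4
top [279. 243.] 141 [427.8 110. ] [119.7  74.2] 61.9
scene [327. 184.] 255 [429.9 128.5] [125.9 117. ] 61.7
scene [349. 218.] 225 [608.7  31.9] [56.5 59.8] 59.1
scene [248. 263.] 323 [ 542.4 -275. ] [57.7 57.8] 58.4
scene [296. 274.] 351 [ 656.8 -218.6] [56.9 59.6] 57.7
shift [ 46.8 -23.7  93.8] turn [ 0.    -0.001  0.   ] rows 2.6
```

View pics/t4c.png

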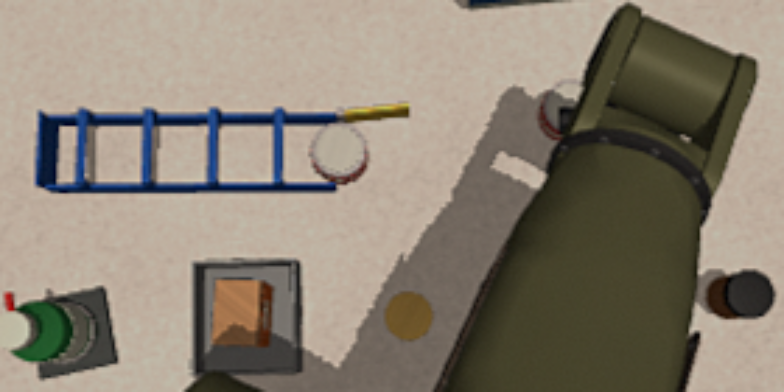

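The push call was refused (wrong count of numbers), so tin 1 still stands upright in the mouth at crop (338,152), well centred. I'll go back and push it.

Emit:
send_rows --moves '[0, -35, 0, 0, 0, 0, 0, -75, 0, 0, 0, 0, 0, -115, 0, 0, 0, 0, 0, -155, 0, 0, 0, 0, 0, -185, 0, 0, 0, 0, 0, -198, 5, 0, 0, 0, 0, -200, 30, 0, 0, 0, 0, -200, 60, 0, 0, 0, 0, -200, 80, 0, 0, 0, 0, -200, 90, 0, 0, 0, 0, -200, 90, 0, 0, 0, 0, -200, 90, 0, 0, 0]'

```text
t: 17.37
tool_pos: [609.3, -43.4, 17.9]
ee_rot: [3.142, 0.0, 0.001]
force: [1.5, -0.3, -0.3]
finger_gap: -0.3
```

Emit:
send_rows --moves '[0, -8, 0, 0, 0, 0, 0, -16, 0, 0, 0, 0, 0, -23, 0, 0, 0, 0, 0, -29, 0, 0, 0, 0, 0, -35, 0, 0, 0, 0, 0, -42, 0, 0, 0, 0, 0, -50, 0, 0, 0, 0, 0, -58, 0, 0, 0, 0, 0, -66, 0, 0, 0, 0, 0, -73, 0, 0, 0, 0, 0, -78, 0, 0, 0, 0, 0, -80, 0, 0, 0, 0]'

```text
t: 18.37
tool_pos: [609.0, 37.4, 17.2]
ee_rot: [-3.142, -0.001, 0.0]
force: [0.6, -2.0, 2.1]
finger_gap: 0.1
```

Emit:
send_rows --moves '[0, 10, 0, 0, 0, 0, 0, 30, -5, 0, 0, 0, 0, 35, -35, 0, 0, 0, 0, 45, -70, 0, 0, 0, 5, 70, -90, 0, 0, 0, 13, 105, -90, 0, 0, 0, 21, 140, -90, 0, 0, 0, 30, 175, -90, 0, 0, 0, 39, 210, -90, 0, 0, 0, 45, 240, -90, 0, 0, 0, 47, 256, -90, 0, 0, 0, 47, 256, -90, 0, 0, 0]' --gripper 1

```text
t: 19.37
tool_pos: [655.2, -223.9, 106.5]
ee_rot: [-3.142, 0.007, 0.001]
force: [0.0, 0.0, -0.4]
finger_gap: 85.6
```

```bash
python3 - <<'E'
from h import *
im,d,W=blobs("top","pics/t5.png");blobs("scene")
go(656.5,-219,14,-90)
E
```

```text
top [286. 183.] 209 [607.6  71.9] [59.6 36.7] 60.2
scene [333. 186.] 192 [436.3 128.7] [109.  114.7] 62.0
scene [360. 210.] 194 [604.1  77.9] [50.  67.9] 59.7
scene [248. 263.] 325 [ 542.6 -274.7] [58.8 56.4] 58.4
scene [295. 274.] 345 [ 657.5 -218.8] [57.  58.2] 58.2
shift [ 1.2 -1.1 92.6] turn [-0.001  0.001 -0.002] rows 2.2
```

Tin 1 is inside the lane. Now for tin 2: grip and carry.

Emit:
send_rows --moves '[0, 0, 25, 0, 0, 0, 0, 0, 50, 0, 0, 0, 0, 0, 70, 0, 0, 0, 0, 0, 85, 0, 0, 0, 0, 0, 91, 0, 0, 0, 0, 0, 91, 0, 0, 0]'

```text
t: 19.97
tool_pos: [655.5, -218.7, 15.1]
ee_rot: [-3.141, -0.001, 0.003]
force: [0.1, -0.0, 0.5]
finger_gap: 85.4
```

Emit:
send_rows --moves '[0, 0, 0, 0, 0, 0, 0, 0, 0, 0, 0, 0, 0, 0, 0, 0, 0, 0, 0, 0, 0, 0, 0, 0, 0, 0, 0, 0, 0, 0, 0, 0, 0, 0, 0, 0]' --gripper -1

```text
t: 20.47
tool_pos: [656.9, -219.7, 18.3]
ee_rot: [3.141, -0.0, 0.004]
force: [-0.5, 0.9, 7.1]
finger_gap: 58.6
```

Emit:
send_rows --moves '[0, 0, -20, 0, 0, 0, 0, 0, -50, 0, 0, 0, 0, 0, -80, 0, 0, 0, -6, -30, -85, 0, 0, 0, -14, -70, -85, 0, 0, 0, -22, -110, -85, 0, 0, 0, -29, -145, -85, 0, 0, 0, -36, -180, -85, 0, 0, 0, -42, -213, -85, 0, 0, 0, -46, -235, -85, 0, 0, 0, -47, -245, -85, 0, 0, 0, -47, -245, -85, 0, 0, 0]'

```text
t: 21.47
tool_pos: [608.9, 27.4, 101.8]
ee_rot: [-3.141, -0.003, -0.001]
force: [-0.7, -0.9, -2.5]
finger_gap: 58.8
```

```bash
python3 - <<'E'
from h import *
go(608.5,26,17,-90)
E
```

```text
shift [-0.5  1.4 84.8] turn [-0.    -0.001  0.002] rows 2.0
```

Tin 1's rear is at about y=52, so tin 2 must be set down a little outside the mouth (y=-4) to keep the front finger clear of it.

Emit:
send_rows --moves '[0, 15, 0, 0, 0, 0, 0, 30, 0, 0, 0, 0, 0, 31, 25, 0, 0, 0, 0, 31, 45, 0, 0, 0, 0, 31, 60, 0, 0, 0, 0, 31, 70, 0, 0, 0, 0, 31, 77, 0, 0, 0, 0, 31, 81, 0, 0, 0, 0, 31, 83, 0, 0, 0, 0, 31, 83, 0, 0, 0, 0, 31, 83, 0, 0, 0]'

```text
t: 22.38
tool_pos: [609.5, -5.6, 19.1]
ee_rot: [3.142, -0.0, 0.002]
force: [0.5, -0.0, -2.4]
finger_gap: 58.3
```

Emit:
send_rows --moves '[0, 0, 0, 0, 0, 0, 0, 0, 0, 0, 0, 0, 0, 0, 0, 0, 0, 0, 0, 0, 0, 0, 0, 0]' --gripper 0.7

```text
t: 22.72
tool_pos: [609.2, -5.4, 18.7]
ee_rot: [3.142, -0.0, 0.001]
force: [0.0, -0.2, 0.1]
finger_gap: 72.6
```

Emit:
send_rows --moves '[0, 0, -25, 0, 0, 0, 0, 0, -60, 0, 0, 0, 0, 0, -80, 0, 0, 0, 0, 25, -80, 0, 0, 0, 0, 60, -80, 0, 0, 0, 0, 75, -80, 0, 0, 0, 0, 75, -80, 0, 0, 0, 0, 75, -80, 0, 0, 0]'

```text
t: 23.38
tool_pos: [608.9, -80.9, 98.2]
ee_rot: [-3.141, 0.003, 0.0]
force: [0.9, 0.8, 0.2]
finger_gap: 72.9
```

Emit:
send_rows --moves '[0, 0, 25, 0, 0, 0, 0, 0, 50, 0, 0, 0, 0, 0, 65, 0, 0, 0, 0, 0, 75, 0, 0, 0, 0, 0, 80, 0, 0, 0, 0, 0, 80, 0, 0, 0, 0, 0, 80, 0, 0, 0]' --gripper -1

```text
t: 23.97
tool_pos: [609.5, -80.1, 19.0]
ee_rot: [3.141, 0.0, 0.001]
force: [0.3, -0.6, -0.9]
finger_gap: 0.2
```

```bash
python3 - <<'E'
from h import *
blobs("scene")
go(608.5,36.5,17,-90)
E
```

```text
scene [360. 210.] 192 [605.6  79. ] [65.9 53.1] 60.3
scene [342. 225.] 172 [615.1  -1.1] [38.2 62.3] 59.5
scene [248. 263.] 322 [ 542.4 -274.7] [59.1 56.9] 57.5
shift [  -1.1 -116.8    2.3] turn [ 0.    -0.001  0.   ] rows 2.8
```

Push 117 mm in two calls: approach and contact, then drive in.

Emit:
send_rows --moves '[0, -10, 1, 0, 0, 0, 0, -20, 2, 0, 0, 0, 0, -27, 2, 0, 0, 0, 0, -33, 2, 0, 0, 0, 0, -39, 2, 0, 0, 0, 0, -45, 2, 0, 0, 0, 0, -51, 2, 0, 0, 0, 0, -57, 2, 0, 0, 0, 0, -63, 2, 0, 0, 0, 0, -69, 2, 0, 0, 0, 0, -74, 2, 0, 0, 0, 0, -77, 2, 0, 0, 0]'

```text
t: 25.02
tool_pos: [609.2, -3.0, 16.5]
ee_rot: [3.141, 0.0, 0.001]
force: [0.3, -5.3, 4.7]
finger_gap: 0.4
```

Emit:
send_rows --moves '[0, -5, 0, 0, 0, 0, 0, -11, 0, 0, 0, 0, 0, -17, 0, 0, 0, 0, 0, -23, 0, 0, 0, 0, 0, -29, 0, 0, 0, 0, 0, -34, 0, 0, 0, 0, 0, -38, 0, 0, 0, 0, 0, -40, 0, 0, 0, 0, 0, -40, 0, 0, 0, 0]'

```text
t: 25.77
tool_pos: [609.1, 37.0, 16.3]
ee_rot: [-3.141, -0.0, -0.0]
force: [1.1, -0.0, 1.0]
finger_gap: -0.4
```

Emit:
send_rows --moves '[0, 10, 0, 0, 0, 0, 0, 30, -5, 0, 0, 0, 0, 35, -35, 0, 0, 0, 0, 45, -70, 0, 0, 0, -5, 75, -90, 0, 0, 0, -14, 115, -90, 0, 0, 0, -23, 155, -90, 0, 0, 0, -32, 195, -90, 0, 0, 0, -42, 235, -90, 0, 0, 0, -52, 270, -90, 0, 0, 0, -60, 295, -90, 0, 0, 0, -60, 295, -90, 0, 0, 0]' --gripper 1

```text
t: 26.77
tool_pos: [546.8, -263.2, 105.7]
ee_rot: [-3.141, 0.008, 0.001]
force: [0.6, -0.1, -0.2]
finger_gap: 85.8
```

```bash
python3 - <<'E'
from h import *
im,d,W=blobs("top");blobs("scene")
cv2.imwrite("pics/t6c.png",cv2.resize(im[130:270,180:460],None,fx=2.8,fy=2.8))
go(541.5,-275,15,-90)
E
```

```text
top [286. 182.] 215 [609.1  71.9] [55.9 36.9] 58.6
top [265. 183.] 289 [605.4 133.6] [55.8 57.9] 59.3
top [279. 247.] 131 [427.4 115.4] [119.4  84.4] 62.0
scene [327. 184.] 247 [428.6 127.6] [126.6 115. ] 61.9
scene [374. 201.] 184 [606.  143.4] [62.1 59.7] 59.4
scene [360. 211.] 196 [604.6  77.6] [50.5 67.7] 59.2
scene [248. 263.] 315 [ 541.6 -275.5] [56.9 59.4] 58.5
shift [-6.6 15.7 90.7] turn [-0.001  0.001 -0.002] rows 2.2
```

View pics/t6c.png

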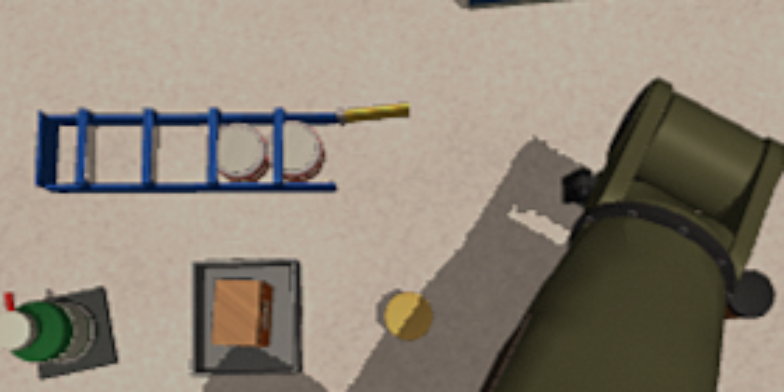

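Two tins stand in single file in the lane (crop (240,150) and (300,150)), and the gate is untouched. Third tin next.

Emit:
send_rows --moves '[-7, 16, 0, 0, 0, 0, -7, 16, 0, 0, 0, 0, -7, 16, 0, 0, 0, 0, -7, 16, 25, 0, 0, 0, -7, 16, 50, 0, 0, 0, -7, 16, 70, 0, 0, 0, -7, 16, 84, 0, 0, 0, -7, 16, 90, 0, 0, 0, -7, 16, 90, 0, 0, 0]'

```text
t: 27.62
tool_pos: [541.8, -273.6, 15.2]
ee_rot: [-3.14, -0.001, 0.003]
force: [-0.3, 0.5, 0.5]
finger_gap: 85.5
```

Emit:
send_rows --moves '[0, 0, 0, 0, 0, 0, 0, 0, 0, 0, 0, 0, 0, 0, 0, 0, 0, 0, 0, 0, 0, 0, 0, 0, 0, 0, 0, 0, 0, 0, 0, 0, 0, 0, 0, 0]' --gripper -1

```text
t: 28.12
tool_pos: [542.9, -274.8, 18.0]
ee_rot: [3.14, -0.0, 0.004]
force: [0.7, 1.6, 6.1]
finger_gap: 58.8
```

Emit:
send_rows --moves '[0, 0, -20, 0, 0, 0, 0, 0, -50, 0, 0, 0, 0, 0, -80, 0, 0, 0, 8, -30, -85, 0, 0, 0, 18, -70, -85, 0, 0, 0, 28, -110, -85, 0, 0, 0, 38, -150, -85, 0, 0, 0, 48, -190, -85, 0, 0, 0, 57, -225, -85, 0, 0, 0, 64, -255, -85, 0, 0, 0, 67, -268, -85, 0, 0, 0, 67, -268, -85, 0, 0, 0]'

```text
t: 29.12
tool_pos: [609.4, -3.7, 101.6]
ee_rot: [-3.141, -0.005, -0.001]
force: [0.8, -0.3, -2.7]
finger_gap: 58.6
```

```bash
python3 - <<'E'
from h import *
go(608.5,-5,17,-90)
E
```

```text
shift [-0.9  1.4 84.6] turn [-0.    -0.     0.003] rows 2.0
```

Emit:
send_rows --moves '[-1, 0, 25, 0, 0, 0, -1, 0, 45, 0, 0, 0, -1, 0, 60, 0, 0, 0, -1, 0, 70, 0, 0, 0, -1, 0, 77, 0, 0, 0, -1, 0, 81, 0, 0, 0, -1, 0, 83, 0, 0, 0, -1, 0, 83, 0, 0, 0, -1, 0, 83, 0, 0, 0]'

```text
t: 29.87
tool_pos: [608.4, -6.6, 19.0]
ee_rot: [3.141, -0.0, 0.002]
force: [-0.3, 0.0, -1.7]
finger_gap: 58.5
```

Emit:
send_rows --moves '[0, 0, 0, 0, 0, 0, 0, 0, 0, 0, 0, 0, 0, 0, 0, 0, 0, 0, 0, 0, 0, 0, 0, 0]' --gripper 0.7

```text
t: 30.2
tool_pos: [608.3, -6.5, 18.7]
ee_rot: [3.142, -0.0, 0.001]
force: [-0.2, 0.5, -0.4]
finger_gap: 72.5
```

Emit:
send_rows --moves '[0, 0, -25, 0, 0, 0, 0, 0, -60, 0, 0, 0, 0, 0, -80, 0, 0, 0, 0, 25, -80, 0, 0, 0, 0, 60, -80, 0, 0, 0, 0, 75, -80, 0, 0, 0, 0, 75, -80, 0, 0, 0, 0, 75, -80, 0, 0, 0]'

```text
t: 30.87
tool_pos: [608.0, -81.9, 98.2]
ee_rot: [-3.141, 0.003, 0.0]
force: [-0.2, -0.2, 0.3]
finger_gap: 72.6
```

Emit:
send_rows --moves '[0, 0, 25, 0, 0, 0, 0, 0, 50, 0, 0, 0, 0, 0, 65, 0, 0, 0, 0, 0, 75, 0, 0, 0, 0, 0, 80, 0, 0, 0, 0, 0, 80, 0, 0, 0, 0, 0, 80, 0, 0, 0]' --gripper -1

```text
t: 31.45
tool_pos: [608.5, -81.1, 19.0]
ee_rot: [3.141, 0.0, 0.001]
force: [0.7, 0.3, 0.1]
finger_gap: -0.4
```

```bash
python3 - <<'E'
from h import *
blobs("scene")
go(608.5,36.5,17,-90)
E
```

```text
scene [374. 201.] 184 [608.2 142.5] [54.1 57.2] 60.5
scene [360. 211.] 194 [608.9  83.2] [56.  62.4] 59.2
scene [342. 225.] 173 [614.   -2.5] [38.7 60.6] 57.8
shift [-1.000e-01 -1.178e+02  2.300e+00] turn [ 0.    -0.002  0.   ] rows 2.8
```

Emit:
send_rows --moves '[0, -10, 1, 0, 0, 0, 0, -20, 2, 0, 0, 0, 0, -27, 2, 0, 0, 0, 0, -33, 2, 0, 0, 0, 0, -39, 2, 0, 0, 0, 0, -45, 2, 0, 0, 0, 0, -51, 2, 0, 0, 0, 0, -57, 2, 0, 0, 0, 0, -63, 2, 0, 0, 0, 0, -69, 2, 0, 0, 0, 0, -74, 2, 0, 0, 0, 0, -77, 2, 0, 0, 0]'

```text
t: 32.5
tool_pos: [608.2, -4.2, 16.5]
ee_rot: [3.141, -0.0, 0.001]
force: [0.0, -5.5, 2.7]
finger_gap: 0.2
```

Emit:
send_rows --moves '[0, -5, 0, 0, 0, 0, 0, -11, 0, 0, 0, 0, 0, -17, 0, 0, 0, 0, 0, -23, 0, 0, 0, 0, 0, -29, 0, 0, 0, 0, 0, -35, 0, 0, 0, 0, 0, -39, 0, 0, 0, 0, 0, -41, 0, 0, 0, 0, 0, -41, 0, 0, 0, 0]'

```text
t: 33.25
tool_pos: [608.2, 36.9, 16.5]
ee_rot: [3.142, -0.0, 0.001]
force: [-0.3, -1.3, 1.6]
finger_gap: 0.3
```

Emit:
send_rows --moves '[0, 10, 0, 0, 0, 0, 0, 30, -5, 0, 0, 0, 0, 35, -35, 0, 0, 0, 0, 45, -70, 0, 0, 0, 0, 75, -90, 0, 0, 0, 0, 110, -90, 0, 0, 0, 0, 150, -90, 0, 0, 0, 0, 180, -90, 0, 0, 0, 0, 190, -90, 0, 0, 0, 0, 190, -90, 0, 0, 0, 0, 190, -90, 0, 0, 0]'

```text
t: 34.17
tool_pos: [607.7, -153.5, 105.9]
ee_rot: [-3.141, 0.002, 0.001]
force: [-1.4, -0.0, 0.4]
finger_gap: -0.1
```

```bash
python3 - <<'E'
from h import *
im,d,W=blobs("top");blobs("scene")
X,Y,Z=W[...,0],W[...,1],W[...,2];hsv=cv2.cvtColor(im,cv2.COLOR_BGR2HSV)
cv2.imwrite("pics/t7c.png",cv2.resize(im[130:270,180:460],None,fx=2.8,fy=2.8))
g=(d>0)&(hsv[...,0]>20)&(hsv[...,0]<32)&(hsv[...,1]>130)&(Z>25)&(Z<60)&(X>600)&(X<720)&(Y<60)&(Y>-80)
p=W[g];p=p[p[:,1].argsort()];print("gate",len(p),p[:8].mean(0),p[-8:].mean(0))
o=W[(d>0)&(Z>25)&(X>665)&(X<900)&(Y>-120)&(Y<60)];print("behind",len(o),np.percentile(o[:,0],[0,1,5]) if len(o) else "")
for y in range(-120,60,20):
    q=o[abs(o[:,1]-y)<10];print(y,len(q),q[:,0].min().round() if len(q) else None)
go(690,-30,105,-90)
E
```

```text
top [266. 182.] 298 [610.1 133.6] [58.4 58.1] 59.9
top [244. 183.] 295 [605.1 201.6] [56.2 55.7] 59.9
top [286. 183.] 214 [606.   70.5] [56.5 39. ] 61.1
scene [337. 186.] 162 [458.4 130.1] [ 67.2 114.8] 61.5
scene [387. 192.] 135 [607.9 208. ] [44.9 59. ] 58.8
scene [374. 201.] 186 [611.5 145.6] [61.3 57.2] 58.8
scene [359. 210.] 193 [605.2  77.4] [64.6 49.5] 59.2
gate 54 [655.51211177 -39.91801472  38.72180071] [648.71560911  20.25167159  39.57622742]
behind 2709 [779.1313971  781.26810082 811.28849465]
-120 174 779.0
-100 232 786.0
-80 0 None
-60 309 810.0
-40 408 811.0
-20 410 811.0
0 405 811.0
20 327 811.0
40 243 811.0
shift [  82.1 -122.2    1.1] turn [-0.     0.     0.001] rows 3.5
```

View pics/t7c.png

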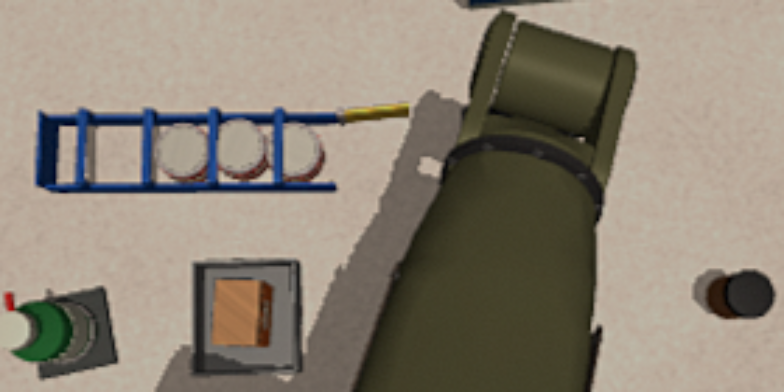

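All three tins stand in file inside the lane (crop (182,150), (240,150), (300,150)), the gate is open as before, and there is free room behind it. Now the gate.

Emit:
send_rows --moves '[25, -38, 0, 0, 0, 0, 46, -70, 0, 0, 0, 0, 68, -102, 0, 0, 0, 0, 80, -121, 0, 0, 0, 0, 82, -123, 0, 0, 0, 0, 82, -123, 10, 0, 0, 0, 82, -123, 40, 0, 0, 0, 82, -123, 65, 0, 0, 0, 82, -123, 80, 0, 0, 0, 82, -123, 85, 0, 0, 0, 82, -123, 85, 0, 0, 0]'

```text
t: 35.18
tool_pos: [689.3, -30.8, 20.1]
ee_rot: [-3.141, 0.001, 0.003]
force: [0.2, 0.6, 1.1]
finger_gap: -0.2
```

Emit:
send_rows --moves '[-9, -1, 0, 0, 0, 0, -18, -2, 0, 0, 0, 0, -26, -2, 0, 0, 0, 0, -34, -3, 0, 0, 0, 0, -42, -4, 0, 0, 0, 0, -50, -5, 0, 0, 0, 0, -58, -5, 0, 0, 0, 0, -65, -8, 0, 0, 0, 0, -71, -11, 0, 0, 0, 0, -77, -15, 0, 0, 0, 0, -82, -18, 0, 0, 0, 0, -82, -18, 0, 0, 0, 0]'

```text
t: 36.18
tool_pos: [607.4, -11.8, 21.5]
ee_rot: [-3.141, -0.001, 0.001]
force: [0.0, -0.3, 0.2]
finger_gap: -0.5
```

Emit:
send_rows --moves '[-3, -5, 0, 0, 0, 0, -6, -10, 0, 0, 0, 0, -9, -15, 0, 0, 0, 0, -12, -20, 0, 0, 0, 0, -14, -24, 0, 0, 0, 0, -14, -26, 0, 0, 0, 0, -14, -26, 0, 0, 0, 0]'

```text
t: 36.77
tool_pos: [593.7, 13.7, 21.2]
ee_rot: [3.141, 0.001, -0.002]
force: [-0.2, -0.7, -0.1]
finger_gap: -0.1
```

Emit:
send_rows --moves '[0, -1, 0, 0, 0, 0, 0, -2, 0, 0, 0, 0, 0, -3, 0, 0, 0, 0, 0, -4, 0, 0, 0, 0, 0, -4, 0, 0, 0, 0]'

```text
t: 37.18
tool_pos: [593.8, 14.8, 21.2]
ee_rot: [3.138, -0.001, -0.002]
force: [-4.6, -22.3, 2.1]
finger_gap: -0.1
```

Emit:
send_rows --moves '[0, -1, 0, 0, 0, 0, 0, -2, 0, 0, 0, 0, 0, -2, 0, 0, 0, 0]'

```text
t: 37.43
tool_pos: [593.7, 15.3, 21.2]
ee_rot: [3.136, -0.002, -0.002]
force: [-5.7, -33.9, 2.4]
finger_gap: -0.2
```

The gate is firmly against its stop. Back off and check.

Emit:
send_rows --moves '[0, 10, 0, 0, 0, 0, 0, 30, 0, 0, 0, 0, 0, 35, -35, 0, 0, 0, 0, 45, -75, 0, 0, 0, -5, 80, -110, 0, 0, 0, -20, 115, -130, 0, 0, 0, -20, 155, -130, 0, 0, 0, -20, 195, -130, 0, 0, 0, -20, 235, -130, 0, 0, 0, -20, 270, -130, 0, 0, 0, -20, 280, -130, 0, 0, 0, -20, 280, -130, 0, 0, 0]'

```text
t: 38.43
tool_pos: [573.5, -263.1, 150.9]
ee_rot: [-3.142, 0.006, 0.0]
force: [-0.2, 0.1, -0.3]
finger_gap: 0.1
```

```bash
python3 - <<'E'
from h import *
im,d,W=blobs("top");im2,_,_=blobs("scene")
X,Y,Z=W[...,0],W[...,1],W[...,2];hsv=cv2.cvtColor(im,cv2.COLOR_BGR2HSV)
a=cv2.resize(im[130:270,160:460],(750,350));b=cv2.resize(im2[100:230,240:520],(750,348))[:248]
cv2.imwrite("pics/end.png",np.vstack([a,b]))
g=(d>0)&(hsv[...,0]>20)&(hsv[...,0]<32)&(hsv[...,1]>130)&(Z>25)&(Z<60)&(X>540)&(X<720)&(Y<60)&(Y>-80)
p=W[g];p=p[p[:,0].argsort()];print("gate",len(p),p[:8].mean(0),p[-8:].mean(0))
q=W[(d>0)&(Z>76)&(Z<95)&(X<480)&(X>380)&(Y<0)&(Y>-430)]
for y in(-44,-392):
    s=q[abs(q[:,1]-y)<40]; print("jar",len(s),cv2.minAreaRect(s[:,:2].astype(np.float32))[:2] if len(s) else "")
E
```

```text
top [266. 182.] 296 [610.  133.6] [58.7 58.2] 59.4
top [244. 183.] 295 [605.1 201.6] [56.2 55.5] 60.1
top [286. 183.] 215 [605.7  71.9] [55.7 36.8] 60.1
top [277. 242.] 151 [427.7 113.4] [119.4  81.5] 61.8
scene [327. 184.] 244 [429.7 128.9] [125.3 116.6] 61.9
scene [387. 192.] 135 [607.  207.4] [42.4 56.5] 58.4
scene [374. 201.] 184 [611.7 144.7] [57.4 61.4] 58.7
scene [359. 210.] 195 [605.2  75.9] [65.1 52.9] 59.2
gate 43 [580.27269416  28.8338521   39.43136759] [638.53837495  29.14596013  35.77525213]
jar 235 ((429.1322937011719, -43.52674102783203), (45.547027587890625, 45.86574172973633))
jar 206 ((452.29083251953125, -398.1206970214844), (40.23316955566406, 48.85585403442383))
```

View pics/end.png

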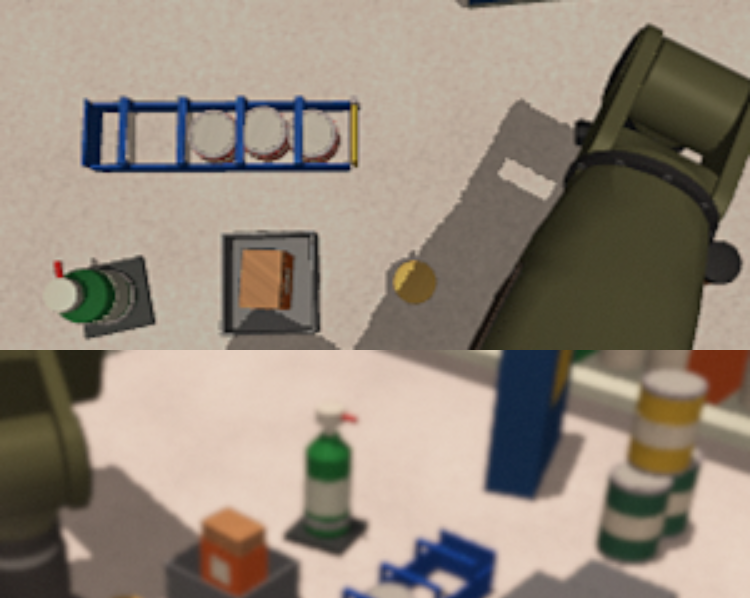

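The gate is shut across the mouth (yellow at (355,133)) with all three tins behind it. The carton is in the tub, the cap is up and the jars are in place. Handing in.

```bash
python3 -c "
from cell import r
print(r.get_obs()['force'],r.sign_off())"
```

```text
the job is handed in; nothing more can be done
[ 0.74392841 -0.32375605  0.69182814] None
```

I did the whole job in the order asked and handed it in about 38 s into the 210 s allowed; the hand-in gives no verdict.

- **Carton:** it was lifted clear of the mouth and stands upright in the grey tub.
- **Cap:** with the lane still empty, I pressed it until it stopped at 173.6 mm, with 38 N on the wrist, then let go. In the pictures afterwards it looked back up. The depth check read about 185 mm, but from only 6 pixels.
- **Tins:** three were present. Each was set down at the mouth and pushed in with closed fingers. They stand upright in single file, the last one about 15 mm inside the mouth.
- **Gate:** I swung it shut until it met its stop, at 34 N on the wrist. In the last view its measured ends lie straight across the mouth (y of 28.8 and 29.1 mm).
- **Jars:** the green jar measured within about 1.5 mm of its starting place. The amber jar read about 6 mm off, but the arm partly hid it in that view. The robot never went down near it, so I take it as unmoved, though that is not confirmed.

One push call was refused for a wrong count of numbers, so the arm backed away from the first tin and had to return to push it. The two cameras disagreed by about 5 mm, so I used averages of both. No tin was found knocked aside.

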